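# Close the paste pot whose cap missed its thread

## Task

Three paste pots stand on the archive desk; two are shut and one has its cap perched high on the neck, off the thread. Turn that cap backwards (anticlockwise seen from above) until it drops into its thread, then screw it clockwise all the way down and let go.

Things in the scene. Friction and masses are not known exactly. Their poses are not given: they have to be found in the camera images.
- cap_grip (a point): The open pot's loose grey cap (90 g): a skirt 60 mm wide, 25.5 mm high that covers the neck, and on it an upright round ribbed knob 42 mm wide, 26 mm high. Point: mid-knob on the axis, 13 mm above the skirt's flat top. z up, x along the white line. Pinch the knob from above at any angle, about 40 N. A gripped cap sinks only as the hand is lowered.
- cap_line (a point): Outer end of the white line on the cap: 30 mm from its axis along the cap's x, on the skirt's flat top. CAP ANGLE = direction of this line, anticlockwise from above, from the pot's black rib. Start: 15 to 40 degrees, cap perched level on the threads 14.5 mm above home, neck visible below it; clockwise from there it only jams. The two shut pots have their lines at their ribs.
- pot_home (a point): On the open pot's axis, where cap_grip lies when the cap is fully home; 106.5 mm above the desk. z up, x to the black rib. At cap angle 62 to 102 degrees (best 80; stop at 104) the cap can drop straight down 9.5 mm into the thread; then clockwise it runs level to 55 degrees, then sinks evenly 5 mm to home at 0 degrees, a stop. Play in the thread: 2 mm up and down, 1.2 mm sideways.
- pot_rib (a point): Outer end of the black rib on the open pot's shoulder: 43 mm from the pot's axis along its x, 67 mm above the desk. The pot is white, 80 mm wide, on a dark base 108 mm wide, 8 mm high, and cannot move or turn. The two shut pots look the same, but their caps sit 14.5 mm lower, down at the shoulder. Pots are at least 130 mm apart.
Mind the look-alikes: they are no part of the job. What is shaped like the part that bears cap_grip but blue or brown is not meant. Leave any orange look-alike of the part that bears pot_home alone.

How it is judged:
By the outcome, as a careful person would: the job done as asked, in the order asked, and still so for the second after the job is handed in, with the robot touching nothing.
It also fails if it takes over 64 s, if anything falls off the work surface, if the arm or the gripper's body presses on something with over 40 N, if the wrist force passes 120 N, or if a joint passes its speed limit or range.

## Robot

A 6-joint arm with a two-finger parallel gripper is mounted at the origin on the work surface. World frame = base frame: x ahead of the robot, y to its left, z up, the work surface at z = 0. Lengths are in m, angles in rad, forces in N, time in s.
With the tool pointing down it reaches from about 0.35 to 0.85 m from the base axis. Payload 8.1 kg.
Tool frame: the origin (TCP) lies midway between the tips of the shut fingers; the grasp point (between the pads) lies 19 mm behind it (robot.tcp_to_grasp is the distance from the TCP to the grasp point, in m); x points along the fingers, y is the direction in which the jaws open and shut, and the axes are right-handed (so a half turn about x gives the same grasp; the last joint's range is limited). The gripper opens to 93 mm and grips with 3 to 60 N. Pads are 15 mm wide; open, the fingers measure 128 mm over their backs; the gripper's body (75 mm by 188 mm) begins 65 mm behind the grasp point.
Start: joints at [1.051, 0.13, 1.488, -0, 1.523, -0.085], TCP at [0.253, 0.544, 0.219] pointing down, gripper open.
Joint ranges: [-2.96, 2.96], [-0.89, 2.26], [0.02, 2.5], [-1.34, 4.48], [0, 2.73], [-2.66, 2.66]. Speed limits (rad/s): [2.39, 2.39, 2.79, 3.14, 3.14, 3.14].

## Interface

Orientations are given as a rotation vector (axis times angle).
In Python, from plant import robot gives the robot as it stands.
- The arm moves only by the tool play_rows, never from a script. Its argument "plan" is a list of rows, each an object with "slide": the shift along the world's x, y, z as a fraction of full scale, a list of three; "roll": the turn about the world's z as a fraction of full scale; "fingers": the gripper command: -1 is shut, 1 is fully open, values between are in proportion. A call has 1 to 20 rows; each row shifts and turns the commanded pose from where the row before left it; what a row does not reach is not made up. Full scale, the value 1, is 30 mm for a shift and 8 degrees for a turn. A row lasts 1/8 s, in which the tool goes at most 62.5 mm and 10.7 degrees, less where a joint would pass 70% of its speed; a pose out of reach is approached as far as the arm can. A call with a number of a shift or a turn outside -1 to 1 is refused whole. A call with a gripper value outside its range is refused whole. The fingers move at their own pace and stop on an object; "squeeze" is the grip in N (left out, the last holds). Time passes only in rows, so rows that do not move let the fingers close. It gives the time, the measured TCP pose, the force and the opening at its end, in the units of the state.
- robot.read_state(): the state, without advancing time (a new reading comes with each control period).
- robot.read_camera(name): name is "side" or "top"; returns the picture (384x512x3 uint8, red, green, blue); there is no depth.
- robot.get_calibration(name): a dict with "fx", "fy", "cx", "cy" (pixels), "distortion" ([k1, k2, p1, p2, k3] as OpenCV has them; the pictures are not rectified), "R" (3x3) and "t" (3): a world point X has camera coordinates R X + t. Camera axes: x right, y down, z forward; pixel columns grow to the right and rows downward; lengths in m; the calibration is good to about 2 mm. A picture is of the moment at which its call begins. get_calibration takes no time and is no camera call.
- robot.close_job(): hands the job in, once; it reports no verdict.
Trained networks look in the newest picture that a camera, given by its name, has taken for a name from the list of things; names that differ only in an ending like _2 or _b are one class to them, and where a whole thing is asked for, a point or a joint stands for the part that bears it (a point fixed in the world has none). Each returns a list of dicts, best first, with "p" (0 to 1); they miss things now and then, are a little off and sometimes report something else, mostly with a low value. They report only what shows in the picture. A call takes as long as a camera call. They do not tell look-alikes from the thing itself.
- robot.boxes_of(camera, target): "extent" ([centre column, centre row, width, height] in pixels, round what is visible of it).
- robot.regions_of(camera, target): "region" (384x512 bool, what is visible of it) and "extent" ([centre column, centre row, width, height] in pixels, round what is visible of it).
- robot.mark_of(camera, target): "point" ([column, row] in pixels: a listed point, or the origin of a listed thing).
The state is a dict: "t": time; "q": joint angles; "dq": joint speeds; "joint_torque": joint torques, N m; "tool_pos": TCP position; "orientation": TCP orientation; "force": force on the tool from outside, world axes, zero at the start; "wrist_torque": the same for the moment, N m; "opening": finger opening in m.
Only numpy, scipy, OpenCV 4.12 (cv2) and the standard library are available. Lean on these libraries where they do the work, as an engineer would, in place of code of your own. Each camera call takes 0.05 s, during which the arm holds its last target.

## Working session

There is one attempt and no reset: what is moved stays moved. The work goes in short steps, Python scripts to look and compute and a tool call to move; the robot and the scene stay as the last step left them, time stands still between calls to the robot, and variables do not carry over. Pictures are saved under pics/ and viewed, and the job is handed in when it is done.

Besides the shell and the picture viewer there is one more tool, called after "Call:" as name([rows], argument=value, ...), one row to a line, values as JSON. play_rows: Moves the arm, as the interface text tells. Its arguments: {"type":"object","properties":{"plan":{"type":"array","items":{"type":"object","properties":{"slide":{"type":"array","items":{"type":"number","minimum":-1,"maximum":1}},"roll":{"type":"number","minimum":-1,"maximum":1},"fingers":{"type":"number"}}}},"squeeze":{"type":"number"}},"required":["plan"]}

```bash
mkdir -p pics; ls; cat > h.py <<'E'
import numpy as np, cv2
from plant import robot
def cal(n):
    c=robot.get_calibration(n); K=np.array([[c['fx'],0,c['cx']],[0,c['fy'],c['cy']],[0,0,1.]])
    return K,np.array(c['distortion'],float),np.array(c['R']),np.array(c['t'])
def ray(n,p):
    K,d,R,t=cal(n); u=cv2.undistortPoints(np.array([[p]],float),K,d)[0,0]
    return -R.T@t, R.T@np.array([u[0],u[1],1])
def onz(n,p,z):
    o,v=ray(n,p); return o+v*(z-o[2])/v[2]
def proj(n,X):
    K,d,R,t=cal(n); return cv2.projectPoints(np.atleast_2d(np.array(X,float)),cv2.Rodrigues(R)[0],t,K,d)[0][:,0]
def shot(n,f):
    im=robot.read_camera(n); cv2.imwrite(f'pics/{f}.png',im[:,:,::-1]); return im
E
python3 - <<'E'
from h import *
for n in('top','side'):
    shot(n,n+'0')
    print(n,cal(n)[0],-cal(n)[2].T@cal(n)[3])
    for k in('cap_grip','cap_line','pot_rib','pot_home'):
        print(k,[(np.round(m['point'],1).tolist(),round(m['p'],2)) for m in robot.mark_of(n,k)])
print(robot.read_state())
E
```

```text
pics
top [[434.1967981    0.         256.20494435]
 [  0.         434.1967981  196.13619951]
 [  0.           0.           1.        ]] [0.32918658 0.0523754  1.14210307]
cap_grip [([176.0, 181.5], 0.91), ([195.4, 241.6], 0.73), ([190.4, 128.0], 0.62)]
cap_line [([186.2, 251.9], 0.85), ([174.6, 169.2], 0.76), ([203.4, 144.7], 0.74)]
pot_rib [([152.7, 244.3], 0.91), ([191.1, 161.9], 0.85), ([171.9, 166.9], 0.35)]
pot_home [([137.5, 261.2], 0.7), ([174.8, 180.2], 0.65), ([191.1, 164.3], 0.54)]
side [[428.8377206    0.         245.51954487]
 [  0.         428.8377206  195.66020723]
 [  0.           0.           1.        ]] [-0.16036487 -0.58697687  0.72871153]
cap_grip [([204.4, 164.4], 0.85), ([244.3, 176.8], 0.7), ([170.0, 219.3], 0.57)]
cap_line [([211.1, 165.2], 0.78), ([243.9, 181.6], 0.66), ([160.7, 217.3], 0.62)]
pot_rib [([142.7, 192.6], 0.97), ([219.6, 177.7], 0.61)]
pot_home [([123.4, 181.6], 0.83)]
{'t': 0.5, 'q': array([ 1.05059113e+00,  1.30432933e-01,  1.48825451e+00,  2.38505577e-05,
        1.52298982e+00, -8.53895827e-02]), 'dq': array([-0.00079177,  0.00014161, -0.00126115,  0.00099868,  0.00112377,
        0.00096601]), 'joint_torque': array([-5.04042964e-04, -5.59171164e+01, -4.91570163e+01,  7.67639629e-02,
        2.43052526e-02, -3.68141809e-05]), 'tool_pos': array([0.25270199, 0.54416738, 0.21858556]), 'orientation': array([ 0.34096079,  1.54381049, -0.34107723]), 'force': array([-0.85874142, -0.55628916, -0.25777312]), 'wrist_torque': array([ 0.02133832, -0.01744298, -0.02884503]), 'opening': 0.09292143915052486}
```

```bash
python3 - <<'E'
import cv2
for n in('top','side'):
    im=cv2.imread(f'pics/{n}0.png')
    cv2.imwrite(f'pics/{n}0f.png',im)
    c=im[90:320,90:330] 
    cv2.imwrite(f'pics/{n}0c.png',cv2.resize(c,None,fx=2.6,fy=2.6,interpolation=cv2.INTER_CUBIC))
E
```

```text
(no output)
```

View pics/top0.png

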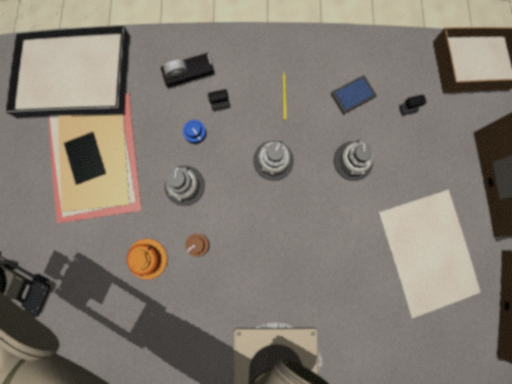

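View pics/side0.png

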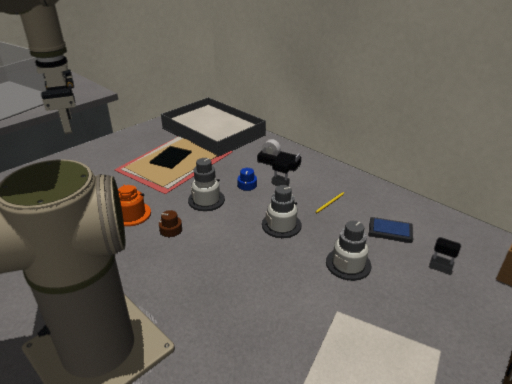

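View pics/top0c.png

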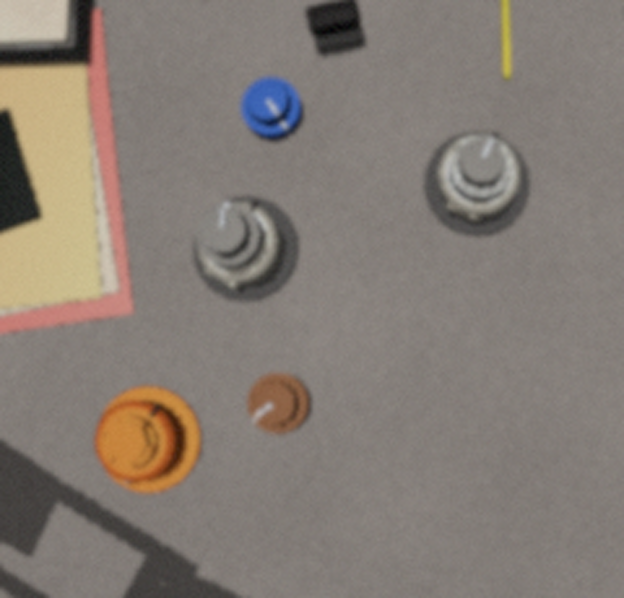

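View pics/side0c.png

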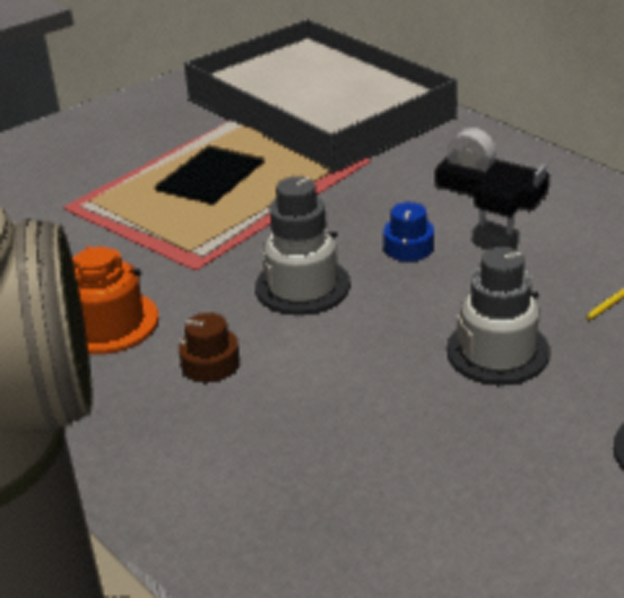

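The open pot is the one at side (204,180), top (183,185): neck visible below its cap. I'll zoom in on it next.

```bash
python3 - <<'E'
import cv2,numpy as np
im=cv2.imread('pics/top0.png'); a=cv2.resize(im[155:215,153:213],None,fx=9,fy=9,interpolation=cv2.INTER_CUBIC)
cv2.imwrite('pics/tz.png',a)
im=cv2.imread('pics/side0.png')
L=[cv2.resize(im[y-35:y+35,x-23:x+27],None,fx=5,fy=5,interpolation=cv2.INTER_CUBIC) for x,y in((204,183),(281,210),(350,250))]
cv2.imwrite('pics/sz.png',np.hstack(L))
E
```

```text
(no output)
```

View pics/tz.png

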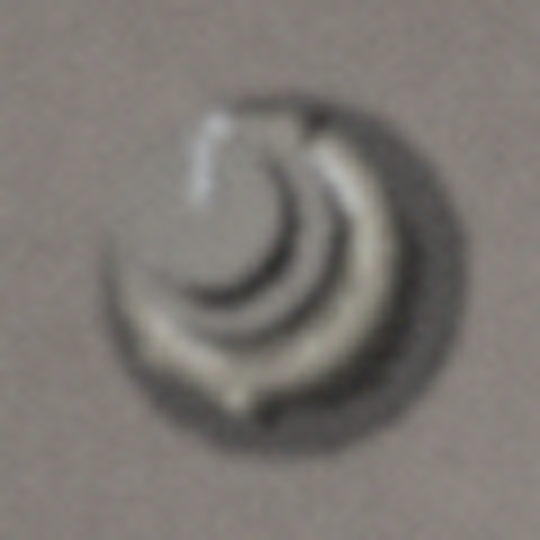

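View pics/sz.png

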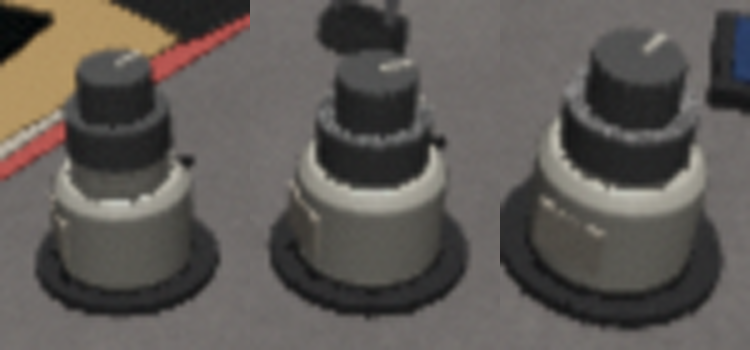

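```bash
cat > ov.py <<'E'
from h import *
def over(top,side,x,y,rib,ang,h,f):
    th=np.linspace(0,2*np.pi,100)
    def circ(r,z): return np.c_[x+r*np.cos(th),y+r*np.sin(th),0*th+z]
    out=[]
    for n,im,(cx,cy) in(('top',top,(183,185)),('side',side,(204,183))):
        s=9; a=cv2.resize(im[cy-32:cy+32,cx-32:cx+32],None,fx=s,fy=s,interpolation=cv2.INTER_CUBIC)
        tr=lambda P:np.round(((P-[cx-32,cy-32]+.5)*s)).astype(int)
        zt=.1065-.013+h
        for r,z,c in((.054,.008,(0,0,255)),(.03,zt,(0,255,0)),(.021,zt+.026,(255,0,0))):
            cv2.polylines(a,[tr(proj(n,circ(r,z)))],True,c,1)
        u=lambda r,g,z:[x+r*np.cos(g),y+r*np.sin(g),z]
        for p,c in((u(.043,rib,.067),(0,0,255)),(u(.03,rib+ang,zt),(0,255,0)),(u(.01,rib+ang,zt+.026),(255,0,0)),(u(.021,rib+ang,zt+.026),(255,0,0))):
            cv2.circle(a,tuple(int(v) for v in tr(proj(n,[p]))[0]),4,c,1)
        cv2.imwrite(f'pics/{f}_{n}.png',a); out.append(a)
    cv2.imwrite(f'pics/{f}.png',cv2.resize(np.hstack(out),None,fx=.69,fy=.69,interpolation=cv2.INTER_AREA))
E
python3 - <<'E'
from ov import *
g=onz('top',(176.2,180),.121);print('grip top',g)
b=onz('top',(184.2,185.3),.008);print('base',b)
r=onz('top',(187.3,168.7),.067); l=onz('top',(176.6,167.9),.108);k=onz('top',(175,177.5),.134);print('rib',r,'line',l,'knob',k)
# triangulate grip
o1,v1=ray('top',(176.,181.5));o2,v2=ray('side',(204.4,164.4))
A=np.c_[v1,-v2];s=np.linalg.lstsq(A,o2-o1,rcond=None)[0];print(o1+v1*s[0],o2+v2*s[1])
print('side rib',onz('side',(217.2,178.5),.067), 'sidegrip',onz('side',(204.4,164.4),.121))
x,y=b[:2];rib=np.arctan2(r[1]-y,r[0]-x);a=np.arctan2(l[1]-y,l[0]-x)-rib
print(np.degrees([rib,a]))
over(cv2.imread('pics/top0.png'),cv2.imread('pics/side0.png'),x,y,rib,a,.0145,'o1')
E
```

```text
grip top [0.47874573 0.24069309 0.121     ]
base [0.48107736 0.23984282 0.008     ]
rib [0.51535558 0.22304929 0.067     ] line [0.51032533 0.2427787  0.108     ] knob [0.48281019 0.24128946 0.134     ]
[0.47459621 0.24040887 0.12472714] [0.48116344 0.23527797 0.12471747]
side rib [0.5164873  0.22526871 0.067     ] sidegrip [0.48511193 0.24033879 0.121     ]
[-26.10108655  31.83316137]
```

View pics/o1.png

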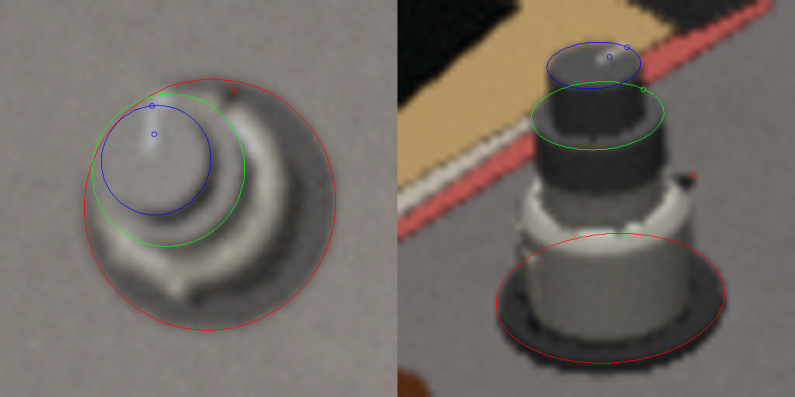

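The overlay agrees in both views: pot axis ≈ (0.4815, 0.240), rib at −26°, cap angle ≈ 32°. Pinch with the tips about 3 mm above the skirt top (TCP z ≈ 0.111).

Call:
play_rows([
  {"slide": [0.69,-0.92,0],"fingers": 1},
  {"slide": [0.69,-0.92,0],"fingers": 1},
  {"slide": [0.69,-0.92,0],"fingers": 1},
  {"slide": [0.69,-0.92,0],"fingers": 1},
  {"slide": [0.69,-0.92,0],"fingers": 1},
  {"slide": [0.69,-0.92,0],"fingers": 1},
  {"slide": [0.69,-0.92,0],"fingers": 1},
  {"slide": [0.69,-0.92,0],"fingers": 1},
  {"slide": [0.69,-0.92,0],"fingers": 1},
  {"slide": [0.69,-0.92,0],"fingers": 1},
  {"slide": [0.69,-0.92,0],"fingers": 1},
  {"slide": [0,0,0],"fingers": 1},
  {"slide": [0,0,0],"fingers": 1},
])

```text
$.plan[0]: bad value
```

```bash
python3 - <<'E'
from h import *
s=robot.read_state(); R=cv2.Rodrigues(s['orientation'])[0]
print(s['t'],s['tool_pos'],s['q'],R,np.degrees(np.arctan2(R[1,1],R[0,1])),s['force'])
shot('side','s1')
im=cv2.imread('pics/s1.png')[60:260,100:320];cv2.imwrite('pics/s1z.png',cv2.resize(im,None,fx=3,fy=3,interpolation=cv2.INTER_CUBIC))
E
```

```text
0.5 [0.25270199 0.54416738 0.21858556] [ 1.05059113e+00  1.30432933e-01  1.48825451e+00  2.38505577e-05
  1.52298982e+00 -8.53895827e-02] [[-6.27250010e-05  4.21244212e-01  9.06947248e-01]
 [-6.15707663e-05  9.06947246e-01 -4.21244215e-01]
 [-9.99999996e-01 -8.22639808e-05 -3.09519380e-05]] 65.08683517256927 [-0.85874142 -0.55628916 -0.25777312]
```

View pics/s1z.png

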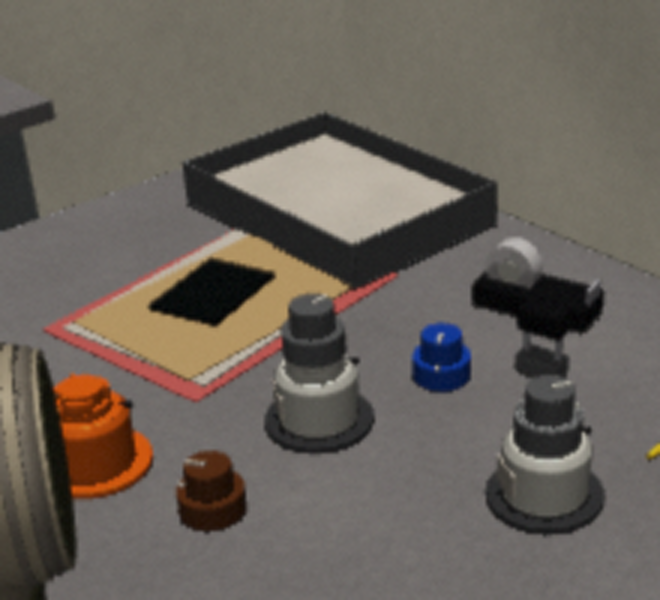

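The call was refused because a row needs every field, and the picture shows an unchanged scene. Retrying with roll given.

Call:
play_rows([
  {"slide": [0.69,-0.92,0],"roll": 0,"fingers": 1},
  {"slide": [0.69,-0.92,0],"roll": 0,"fingers": 1},
  {"slide": [0.69,-0.92,0],"roll": 0,"fingers": 1},
  {"slide": [0.69,-0.92,0],"roll": 0,"fingers": 1},
  {"slide": [0.69,-0.92,0],"roll": 0,"fingers": 1},
  {"slide": [0.69,-0.92,0],"roll": 0,"fingers": 1},
  {"slide": [0.69,-0.92,0],"roll": 0,"fingers": 1},
  {"slide": [0.69,-0.92,0],"roll": 0,"fingers": 1},
  {"slide": [0.69,-0.92,0],"roll": 0,"fingers": 1},
  {"slide": [0.69,-0.92,0],"roll": 0,"fingers": 1},
  {"slide": [0.69,-0.92,0],"roll": 0,"fingers": 1},
  {"slide": [0,0,0],"roll": 0,"fingers": 1},
  {"slide": [0,0,0],"roll": 0,"fingers": 1},
], squeeze=40)

```text
t: 2.17
tool_pos: [0.4802, 0.2409, 0.2187]
orientation: [0.342, 1.544, -0.341]
force: [-0.0, -0.2, -0.8]
opening: 0.0929
```

```bash
cat > st.py <<'E'
from h import *
s=robot.read_state(); R=cv2.Rodrigues(s['orientation'])[0]
np.set_printoptions(precision=4,suppress=True)
print(s['t'],s['tool_pos'],'q',s['q'],'yaw',np.degrees(np.arctan2(R[1,1],R[0,1])),'xax',R[:,0],'F',s['force'],'M',s['wrist_torque'],s['opening'])
E
python3 st.py;python3 - <<'E'
from h import *
shot('side','s2')
im=cv2.imread('pics/s2.png')[60:260,100:320];cv2.imwrite('pics/s2z.png',cv2.resize(im,None,fx=3,fy=3,interpolation=cv2.INTER_CUBIC))
E
```

```text
2.175 [0.4802 0.2409 0.2187] q [ 0.3692 -0.0395  1.6632  0.0004  1.518  -0.7664] yaw 65.06280004142357 xax [-0.0003  0.0004 -1.    ] F [-0.0169 -0.235  -0.753 ] M [ 0.0107  0.0242 -0.0483] 0.09294745269632412
```

View pics/s2z.png

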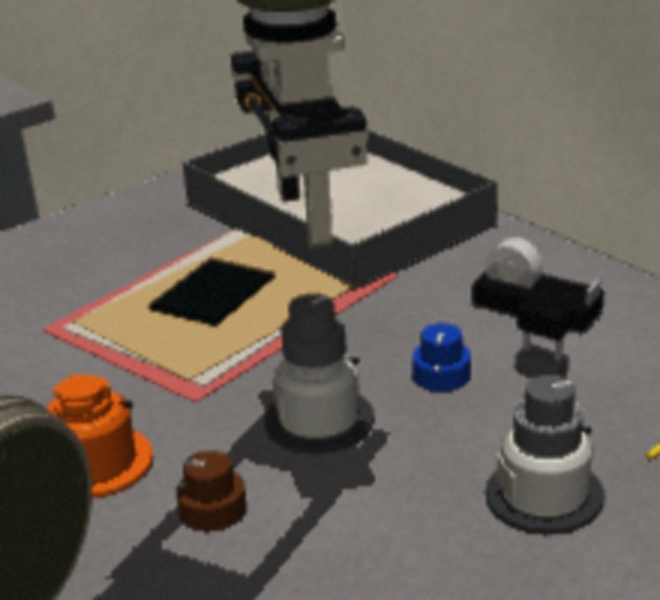

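Gripper is above the pot; the arm blocks nothing. Lowering to TCP z ≈ 0.112.

Call:
play_rows([
  {"slide": [0.04,-0.03,-0.8],"roll": 0,"fingers": 1},
  {"slide": [0,0,-0.8],"roll": 0,"fingers": 1},
  {"slide": [0,0,-0.8],"roll": 0,"fingers": 1},
  {"slide": [0,0,-0.6],"roll": 0,"fingers": 1},
  {"slide": [0,0,-0.3],"roll": 0,"fingers": 1},
  {"slide": [0,0,-0.26],"roll": 0,"fingers": 1},
  {"slide": [0,0,0],"roll": 0,"fingers": 1},
  {"slide": [0,0,0],"roll": 0,"fingers": 1},
])

```text
t: 3.22
tool_pos: [0.4821, 0.2398, 0.1126]
orientation: [0.342, 1.543, -0.341]
force: [-0.0, -0.3, -0.3]
opening: 0.0928
```

```bash
python3 st.py;python3 - <<'E'
from h import *
shot('side','s3');shot('top','t3')
a=cv2.imread('pics/s3.png')[130:220,155:265];b=cv2.imread('pics/t3.png')[130:220,130:240]
cv2.imwrite('pics/s3z.png',cv2.resize(np.hstack([a,b]),None,fx=3.6,fy=4,interpolation=cv2.INTER_CUBIC))
E
```

```text
3.225 [0.4821 0.2398 0.1126] q [ 0.3664  0.04    1.7813 -0.      1.3192 -0.7695] yaw 65.08196683192973 xax [ 0.001   0.0004 -1.    ] F [-0.0077 -0.2841 -0.2924] M [-0.0318  0.03    0.0543] 0.09278268698017679
```

View pics/s3z.png

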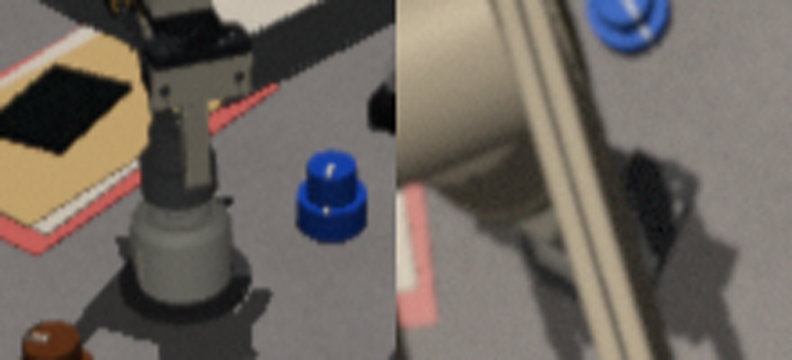

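The near finger straddles the knob with its tip about at the skirt top (crop ~(198,185)). Closing.

Call:
play_rows([
  {"slide": [0,0,0],"roll": 0,"fingers": -1},
  {"slide": [0,0,0],"roll": 0,"fingers": -1},
  {"slide": [0,0,0],"roll": 0,"fingers": -1},
  {"slide": [0,0,0],"roll": 0,"fingers": -1},
  {"slide": [0,0,0],"roll": 0,"fingers": -1},
  {"slide": [0,0,0],"roll": 0,"fingers": -1},
  {"slide": [0,0,0],"roll": 0,"fingers": -1},
  {"slide": [0,0,0],"roll": 0,"fingers": -1},
], squeeze=40)

```text
t: 4.32
tool_pos: [0.4817, 0.2398, 0.1119]
orientation: [0.341, 1.544, -0.341]
force: [0.4, 0.8, 0.1]
opening: 0.0411
```

```bash
python3 st.py
```

```text
4.325 [0.4817 0.2398 0.1119] q [ 0.3665  0.0405  1.7821  0.0001  1.3187 -0.7695] yaw 65.08962532174311 xax [ 0.0002  0.0002 -1.    ] F [0.3584 0.8286 0.0647] M [ 0.1616 -0.0787 -0.0392] 0.04114604241552403
```

Call:
play_rows([
  {"slide": [0,0,0],"roll": 0.6,"fingers": -1},
  {"slide": [0,0,0],"roll": 0.6,"fingers": -1},
  {"slide": [0,0,0],"roll": 0.6,"fingers": -1},
  {"slide": [0,0,0],"roll": 0.6,"fingers": -1},
  {"slide": [0,0,0],"roll": 0.6,"fingers": -1},
  {"slide": [0,0,0],"roll": 0.6,"fingers": -1},
  {"slide": [0,0,0],"roll": 0.6,"fingers": -1},
  {"slide": [0,0,0],"roll": 0.6,"fingers": -1},
  {"slide": [0,0,0],"roll": 0.6,"fingers": -1},
  {"slide": [0,0,0],"roll": 0.6,"fingers": -1},
  {"slide": [0,0,0],"roll": 0,"fingers": -1},
  {"slide": [0,0,0],"roll": 0,"fingers": -1},
])

```text
t: 5.82
tool_pos: [0.4818, 0.2403, 0.1121]
orientation: [-0.314, 1.547, 0.315]
force: [1.6, 4.7, -0.6]
opening: 0.0412
```

```bash
python3 st.py;python3 - <<'E'
from h import *
shot('side','s4')
a=cv2.imread('pics/s4.png')[140:220,165:245]
cv2.imwrite('pics/s4z.png',cv2.resize(a,None,fx=7,fy=7,interpolation=cv2.INTER_CUBIC))
E
```

```text
5.825 [0.4818 0.2403 0.1121] q [ 0.3668  0.0404  1.7818  0.0009  1.3185 -1.6054] yaw 112.98799685488054 xax [ 0.0005  0.0011 -1.    ] F [ 1.5933  4.6797 -0.6407] M [ 1.1932 -0.2284 -0.0042] 0.04124005468101496
```

View pics/s4z.png

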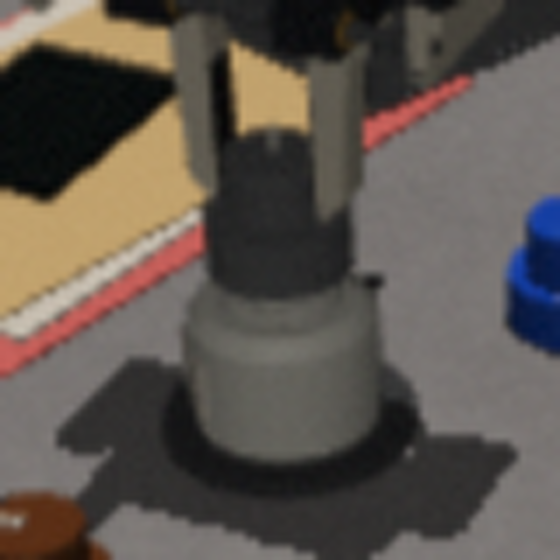

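The white line (crop (272,140)) now points straight away from the camera, about 53° world, so the cap angle is ≈ 80°. A side force of 5 N suggests a +y nudge. Lowering a little first, to feel for the slot.

Call:
play_rows([
  {"slide": [0.0,0.015,0],"roll": 0,"fingers": -1},
  {"slide": [0,0,-0.05],"roll": 0,"fingers": -1},
  {"slide": [0,0,-0.05],"roll": 0,"fingers": -1},
  {"slide": [0,0,0],"roll": 0,"fingers": -1},
])

```text
t: 6.38
tool_pos: [0.4816, 0.2404, 0.1088]
orientation: [-0.316, 1.547, 0.316]
force: [1.1, 6.0, 1.1]
opening: 0.0415
```

```bash
python3 st.py
```

```text
6.375 [0.4816 0.2404 0.1088] q [ 0.3674  0.0442  1.7843  0.0005  1.3127 -1.6063] yaw 113.07765608347862 xax [ 0.0002  0.0005 -1.    ] F [1.052  5.9941 1.0963] M [ 1.2236 -0.2032 -0.0648] 0.04145998524181318
```

Call:
play_rows([
  {"slide": [0.0,0.02,-0.05],"roll": 0,"fingers": -1},
  {"slide": [0,0,-0.05],"roll": 0,"fingers": -1},
  {"slide": [0,0,-0.05],"roll": 0,"fingers": -1},
  {"slide": [0,0,-0.05],"roll": 0,"fingers": -1},
  {"slide": [0,0,0],"roll": 0,"fingers": -1},
  {"slide": [0,0,0],"roll": 0,"fingers": -1},
])

```text
t: 7.12
tool_pos: [0.4816, 0.2406, 0.1026]
orientation: [-0.316, 1.548, 0.316]
force: [2.1, 3.1, -1.5]
opening: 0.0418
```

```bash
python3 st.py
```

```text
7.125 [0.4816 0.2406 0.1026] q [ 0.3682  0.0513  1.7888 -0.0001  1.3016 -1.6055] yaw 113.08587116375848 xax [-0.0001 -0.0002 -1.    ] F [ 2.0523  3.08   -1.5444] M [ 0.7889 -0.3872 -0.029 ] 0.04181273543091461
```

Dropped 9.5 mm freely. Now clockwise, level, by 25°.

Call:
play_rows([
  {"slide": [0.0,0.01,0],"roll": -0.625,"fingers": -1},
  {"slide": [0,0,0],"roll": -0.625,"fingers": -1},
  {"slide": [0,0,0],"roll": -0.625,"fingers": -1},
  {"slide": [0,0,0],"roll": -0.625,"fingers": -1},
  {"slide": [0,0,0],"roll": -0.625,"fingers": -1},
  {"slide": [0,0,0],"roll": 0,"fingers": -1},
])

```text
t: 7.88
tool_pos: [0.4815, 0.2406, 0.1026]
orientation: [0.025, 1.571, -0.026]
force: [1.0, 1.1, -0.8]
opening: 0.0413
```

```bash
python3 st.py
```

```text
7.875 [0.4815 0.2406 0.1026] q [ 0.3686  0.0516  1.7886 -0.0007  1.3021 -1.1691] yaw 88.11645936381305 xax [-0.0004 -0.0008 -1.    ] F [ 0.9509  1.0925 -0.7885] M [ 0.2835 -0.3994 -0.0184] 0.04128424863315086
```

Call:
play_rows([
  {"slide": [0.0,0,-0.015],"roll": -0.625,"fingers": -1},
  {"slide": [0,0,-0.015],"roll": -0.625,"fingers": -1},
  {"slide": [0,0,-0.015],"roll": -0.625,"fingers": -1},
  {"slide": [0,0,-0.015],"roll": -0.625,"fingers": -1},
  {"slide": [0,0,-0.015],"roll": -0.625,"fingers": -1},
  {"slide": [0,0,0],"roll": 0,"fingers": -1},
])

```text
t: 8.62
tool_pos: [0.4813, 0.2405, 0.1003]
orientation: [0.366, 1.54, -0.368]
force: [0.9, 0.7, -0.9]
opening: 0.0414
```

```bash
python3 st.py
```

```text
8.625 [0.4813 0.2405 0.1003] q [ 0.3685  0.054   1.7906 -0.0006  1.2982 -0.7345] yaw 63.209390803573264 xax [-0.0009 -0.0009 -1.    ] F [ 0.8884  0.7129 -0.8783] M [ 0.0674 -0.0471  0.022 ] 0.04141166497287892
```

Call:
play_rows([
  {"slide": [0.0,0,-0.015],"roll": -0.625,"fingers": -1},
  {"slide": [0,0,-0.015],"roll": -0.625,"fingers": -1},
  {"slide": [0,0,-0.015],"roll": -0.625,"fingers": -1},
  {"slide": [0,0,-0.015],"roll": -0.625,"fingers": -1},
  {"slide": [0,0,-0.015],"roll": -0.625,"fingers": -1},
  {"slide": [0,0,0],"roll": 0,"fingers": -1},
])

```text
t: 9.38
tool_pos: [0.4813, 0.2406, 0.098]
orientation: [0.704, 1.454, -0.706]
force: [0.1, 0.9, -0.6]
opening: 0.0412
```

```bash
python3 st.py;python3 - <<'E'
from h import *
shot('side','s5')
a=cv2.imread('pics/s5.png')[140:220,165:245]
cv2.imwrite('pics/s5z.png',cv2.resize(a,None,fx=7,fy=7,interpolation=cv2.INTER_CUBIC))
E
```

```text
9.375 [0.4813 0.2406 0.098 ] q [ 0.3686  0.0565  1.7924 -0.0004  1.2938 -0.2992] yaw 38.27149320887851 xax [-0.0009 -0.0008 -1.    ] F [ 0.0803  0.9449 -0.6273] M [-0.0911 -0.0458 -0.0335] 0.04120195285544599
```

View pics/s5z.png

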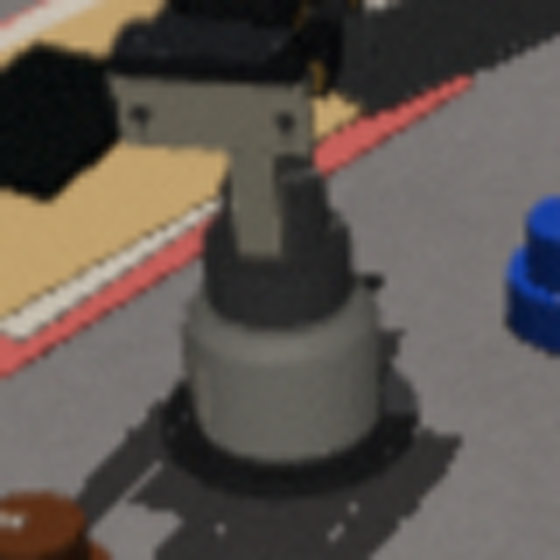

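The skirt is now almost at the shoulder. Creeping to the stop, watching the torque.

Call:
play_rows([
  {"slide": [0.0,0,-0.006],"roll": -0.25,"fingers": -1},
  {"slide": [0,0,-0.006],"roll": -0.25,"fingers": -1},
  {"slide": [0,0,-0.006],"roll": -0.25,"fingers": -1},
  {"slide": [0,0,0],"roll": 0,"fingers": -1},
])

```text
t: 9.93
tool_pos: [0.4817, 0.2411, 0.098]
orientation: [0.787, 1.423, -0.787]
force: [-0.3, -1.2, 1.6]
opening: 0.0414
```

```bash
python3 st.py
```

```text
9.925 [0.4817 0.2411 0.098 ] q [ 0.369   0.0567  1.7921 -0.0003  1.2925 -0.1913] yaw 32.10646405537833 xax [ 0.0003 -0.0002 -1.    ] F [-0.2902 -1.1617  1.5756] M [-0.1004  0.0899  0.9307] 0.04136601894301769
```

Call:
play_rows([
  {"slide": [0.0,0,-0.01],"roll": -0.25,"fingers": -1},
  {"slide": [0,0,-0.01],"roll": -0.25,"fingers": -1},
  {"slide": [0,0,0],"roll": 0,"fingers": -1},
  {"slide": [0,0,0],"roll": 0,"fingers": -1},
])

```text
t: 10.42
tool_pos: [0.4823, 0.2402, 0.0979]
orientation: [0.841, 1.4, -0.842]
force: [-0.1, -5.1, 6.0]
opening: 0.0415
```

```bash
python3 st.py
```

```text
10.425 [0.4823 0.2402 0.0979] q [ 0.3681  0.0569  1.7922 -0.0018  1.2919 -0.1205] yaw 28.02113851583259 xax [ 0.0012 -0.0014 -1.    ] F [-0.0963 -5.0721  6.0046] M [-1.2115  0.0794  0.9583] 0.04150151256271374
```

Torque saturates at 0.95 N m and z stays at home height while pushing down. That looks like the stop, so I'll release and back off to look.

Call:
play_rows([
  {"slide": [0,0,0.01],"roll": 0,"fingers": 1},
  {"slide": [0,0,0],"roll": 0,"fingers": 1},
  {"slide": [0,0,0],"roll": 0,"fingers": 1},
  {"slide": [0,0,0],"roll": 0,"fingers": 1},
  {"slide": [0,0,0],"roll": 0,"fingers": 1},
  {"slide": [0,0,0],"roll": 0,"fingers": 1},
  {"slide": [0,0,0.4],"roll": 0,"fingers": 1},
  {"slide": [0,0,0.8],"roll": 0,"fingers": 1},
  {"slide": [0,0,0.9],"roll": 0,"fingers": 1},
  {"slide": [0,0,0.9],"roll": 0,"fingers": 1},
  {"slide": [-0.7,0.9,0.5],"roll": 0,"fingers": 1},
  {"slide": [-0.7,0.9,0],"roll": 0,"fingers": 1},
  {"slide": [-0.7,0.9,0],"roll": 0,"fingers": 1},
  {"slide": [-0.7,0.9,0],"roll": 0,"fingers": 1},
  {"slide": [-0.7,0.9,0],"roll": 0,"fingers": 1},
  {"slide": [-0.7,0.9,0],"roll": 0,"fingers": 1},
  {"slide": [-0.7,0.9,0],"roll": 0,"fingers": 1},
  {"slide": [-0.7,0.9,0],"roll": 0,"fingers": 1},
  {"slide": [-0.7,0.9,0],"roll": 0,"fingers": 1},
  {"slide": [0,0,0],"roll": 0,"fingers": 1},
])

```text
t: 12.92
tool_pos: [0.2912, 0.4856, 0.2034]
orientation: [0.84, 1.403, -0.838]
force: [0.8, -0.5, 0.9]
opening: 0.0929
```

```bash
python3 st.py;python3 - <<'E'
from ov import *
shot('side','s6');shot('top','t6')
a=cv2.imread('pics/s6.png')
L=[cv2.resize(a[y-35:y+35,x-23:x+27],None,fx=5,fy=5,interpolation=cv2.INTER_CUBIC) for x,y in((204,183),(281,210),(350,250))]
cv2.imwrite('pics/s6z.png',np.hstack(L))
over(cv2.imread('pics/t6.png'),a,.4815,.2403,np.radians(-26),0,0,'o6')
E
```

```text
12.925 [0.2912 0.4856 0.2034] q [0.9397 0.0458 1.6056 0.0005 1.4893 0.4466] yaw 28.24984656779413 xax [ 0.0002  0.001  -1.    ] F [ 0.775  -0.5249  0.8754] M [-0.1066  0.0627 -0.0192] 0.092896403758737
```

View pics/s6z.png

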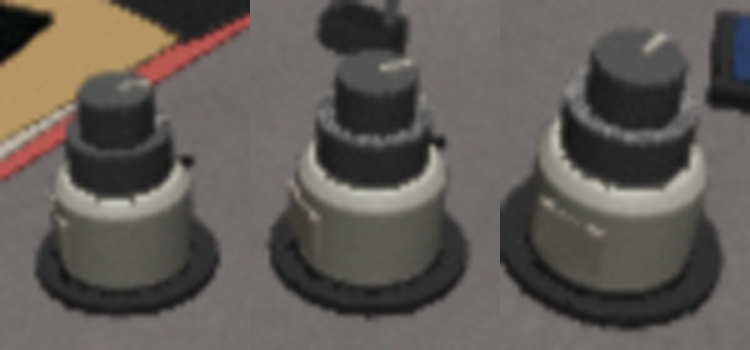

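View pics/o6.png

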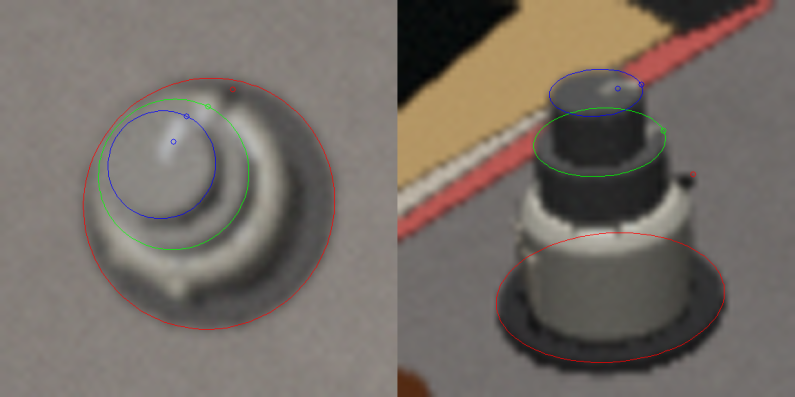

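```bash
python3 - <<'E'
import cv2,numpy as np
from ov import *
t=cv2.imread('pics/t6.png')
def base(a):
    over(t,cv2.imread('pics/s6.png'),.4815,.2403,np.radians(-26),a,0,'o7')
a=cv2.resize(t[158:200,160:205],None,fx=12,fy=12,interpolation=cv2.INTER_CUBIC)
cv2.imwrite('pics/t6z.png',a)
# score by angle: brightness along line on knob top (r 8..20mm) minus neighbors, and skirt 22..30
g=cv2.GaussianBlur(t.astype(np.float32).mean(2),(0,0),.6)
s=cv2.imread('pics/s6.png').astype(np.float32).mean(2)
for n,im in(('top',g),('side',s)):
  out=[]
  for d in range(-24,26,2):
    th=np.radians(-26+d); v=[]
    for rs,z in((np.linspace(.008,.019,12),.1195),(np.linspace(.023,.029,6),.0935)):
        if n=='side' and z<.1: continue
        P=proj(n,np.c_[.4815+rs*np.cos(th),.2403+rs*np.sin(th),0*rs+z]).astype(np.float32)
        v.append(round(float(cv2.remap(im,P[:,0].reshape(1,-1),P[:,1].reshape(1,-1),cv2.INTER_LINEAR).mean()),0))
    out.append((d,v))
  print(n,out)
for n in('top','side'):
  print(n,[(np.round(m['point'],1).tolist(),round(m['p'],2)) for k in('cap_line','pot_rib') for m in robot.mark_of(n,k)])
# shut pots: same with mark
E
```

```text
top [(-24, [139.0, 137.0]), (-22, [141.0, 136.0]), (-20, [143.0, 135.0]), (-18, [145.0, 134.0]), (-16, [148.0, 133.0]), (-14, [151.0, 133.0]), (-12, [154.0, 135.0]), (-10, [156.0, 138.0]), (-8, [159.0, 142.0]), (-6, [162.0, 148.0]), (-4, [164.0, 153.0]), (-2, [166.0, 157.0]), (0, [168.0, 160.0]), (2, [168.0, 160.0]), (4, [169.0, 159.0]), (6, [168.0, 156.0]), (8, [167.0, 153.0]), (10, [165.0, 150.0]), (12, [163.0, 146.0]), (14, [161.0, 144.0]), (16, [158.0, 143.0]), (18, [156.0, 142.0]), (20, [153.0, 141.0]), (22, [150.0, 141.0]), (24, [148.0, 140.0])]
side [(-24, [94.0]), (-22, [95.0]), (-20, [96.0]), (-18, [97.0]), (-16, [99.0]), (-14, [100.0]), (-12, [102.0]), (-10, [104.0]), (-8, [107.0]), (-6, [109.0]), (-4, [112.0]), (-2, [114.0]), (0, [116.0]), (2, [119.0]), (4, [121.0]), (6, [122.0]), (8, [122.0]), (10, [122.0]), (12, [121.0]), (14, [120.0]), (16, [119.0]), (18, [117.0]), (20, [115.0]), (22, [113.0]), (24, [111.0])]
top [([199.9, 142.3], 0.88), ([182.1, 170.5], 0.83), ([186.0, 253.1], 0.78), ([191.8, 165.8], 0.86), ([150.9, 241.5], 0.56)]
side [([245.2, 182.8], 0.84), ([158.3, 220.3], 0.61), ([214.0, 172.8], 0.56), ([220.6, 178.6], 0.62)]
```

View pics/t6z.png

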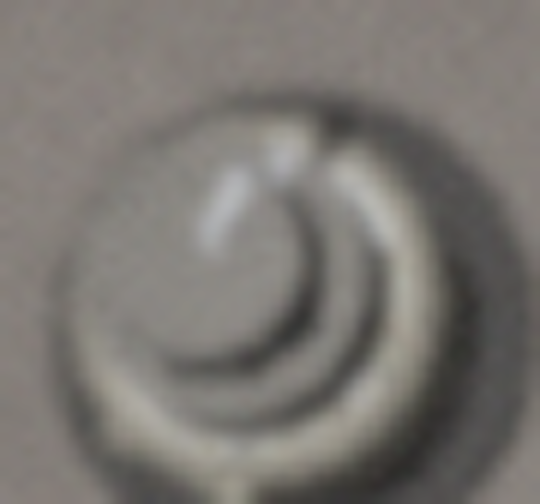

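Line reads 0–5° depending on view. The stop felt real, but there's plenty of time, so I'll re-grip and twist once more to confirm.

Call:
play_rows([
  {"slide": [0.7,-0.91,0],"roll": 0,"fingers": 1},
  {"slide": [0.7,-0.91,0],"roll": 0,"fingers": 1},
  {"slide": [0.7,-0.91,0],"roll": 0,"fingers": 1},
  {"slide": [0.7,-0.91,0],"roll": 0,"fingers": 1},
  {"slide": [0.7,-0.91,0],"roll": 0,"fingers": 1},
  {"slide": [0.7,-0.91,0],"roll": 0,"fingers": 1},
  {"slide": [0.7,-0.91,0],"roll": 0,"fingers": 1},
  {"slide": [0.7,-0.91,0],"roll": 0,"fingers": 1},
  {"slide": [0.7,-0.91,0],"roll": 0,"fingers": 1},
  {"slide": [0,0,0],"roll": 0,"fingers": 1},
  {"slide": [0,0,-0.7],"roll": 0,"fingers": 1},
  {"slide": [0,0,-0.7],"roll": 0,"fingers": 1},
  {"slide": [0,0,-0.7],"roll": 0,"fingers": 1},
  {"slide": [0,0,-0.7],"roll": 0,"fingers": 1},
  {"slide": [0,0,-0.3],"roll": 0,"fingers": 1},
  {"slide": [0,0,-0.3],"roll": 0,"fingers": 1},
  {"slide": [0,0,0],"roll": 0,"fingers": 1},
  {"slide": [0,0,0],"roll": 0,"fingers": 1},
])

```text
t: 15.48
tool_pos: [0.4821, 0.2386, 0.1012]
orientation: [0.842, 1.401, -0.84]
force: [0.2, -0.2, 0.4]
opening: 0.0926
```

```bash
python3 st.py
```

```text
15.475 [0.4821 0.2386 0.1012] q [ 0.3642  0.0502  1.7926  0.      1.2977 -0.1261] yaw 28.088880549704996 xax [ 0.001   0.0004 -1.    ] F [ 0.1889 -0.1762  0.3786] M [-0.0194  0.0143 -0.0217] 0.09261841531678033
```

Nudge to y 0.2405, z 0.098, grip, then press lightly and twist.

Call:
play_rows([
  {"slide": [-0.02,0.06,-0.09],"roll": 0,"fingers": 1},
  {"slide": [0,0,0],"roll": 0,"fingers": -1},
  {"slide": [0,0,0],"roll": 0,"fingers": -1},
  {"slide": [0,0,0],"roll": 0,"fingers": -1},
  {"slide": [0,0,0],"roll": 0,"fingers": -1},
  {"slide": [0,0,0],"roll": 0,"fingers": -1},
  {"slide": [0,0,0],"roll": 0,"fingers": -1},
  {"slide": [0,0,0],"roll": 0,"fingers": -1},
  {"slide": [0,0,0],"roll": 0,"fingers": -1},
  {"slide": [0,0,-0.02],"roll": -0.2,"fingers": -1},
  {"slide": [0,0,0],"roll": 0,"fingers": -1},
], squeeze=45)

```text
t: 16.85
tool_pos: [0.4814, 0.2404, 0.0978]
orientation: [0.864, 1.392, -0.862]
force: [0.9, 2.3, 4.5]
opening: 0.0411
```

```bash
python3 st.py
```

```text
16.85 [0.4814 0.2404 0.0978] q [ 0.3678  0.0546  1.7947  0.0001  1.2911 -0.0939] yaw 26.44873692435296 xax [ 0.001   0.0005 -1.    ] F [0.9136 2.2649 4.4756] M [0.2767 0.0042 0.1702] 0.04107225514562337
```

Call:
play_rows([
  {"slide": [0,0,-0.01],"roll": -0.2,"fingers": -1},
  {"slide": [0,0,0],"roll": -0.2,"fingers": -1},
  {"slide": [0,0,0],"roll": 0,"fingers": -1},
])

```text
t: 17.23
tool_pos: [0.4815, 0.2405, 0.0978]
orientation: [0.905, 1.374, -0.903]
force: [0.3, 1.1, 7.0]
opening: 0.0413
```

```bash
python3 st.py
```

```text
17.225 [0.4815 0.2405 0.0978] q [ 0.3681  0.0546  1.7948 -0.0002  1.2908 -0.0393] yaw 23.341467478951387 xax [ 0.0014  0.0003 -1.    ] F [0.2997 1.0573 7.0194] M [0.1893 0.0905 1.1671] 0.04131068951513245
```

Call:
play_rows([
  {"slide": [0,0,0],"roll": -0.25,"fingers": -1},
  {"slide": [0,0,0],"roll": -0.25,"fingers": -1},
  {"slide": [0,0,0],"roll": 0,"fingers": -1},
])

```text
t: 17.6
tool_pos: [0.4819, 0.2393, 0.0978]
orientation: [0.957, 1.347, -0.957]
force: [1.5, -3.0, 7.1]
opening: 0.041
```

```bash
python3 st.py
```

```text
17.6 [0.4819 0.2393 0.0978] q [ 0.3672  0.0546  1.7948 -0.0022  1.291   0.0309] yaw 19.30054965227685 xax [ 0.0019 -0.0016 -1.    ] F [ 1.4865 -3.0171  7.1196] M [-0.7232 -0.2426  0.9947] 0.04103672364849975
```

Slipping at about 1.0–1.15 N m: it is a hard stop. Relaxing the push, releasing and retreating.

Call:
play_rows([
  {"slide": [0,0.02,0.02],"roll": 0,"fingers": 1},
  {"slide": [0,0,0],"roll": 0,"fingers": 1},
  {"slide": [0,0,0],"roll": 0,"fingers": 1},
  {"slide": [0,0,0],"roll": 0,"fingers": 1},
  {"slide": [0,0,0],"roll": 0,"fingers": 1},
  {"slide": [0,0,0],"roll": 0,"fingers": 1},
  {"slide": [0,0,0.4],"roll": 0,"fingers": 1},
  {"slide": [0,0,0.8],"roll": 0,"fingers": 1},
  {"slide": [0,0,0.9],"roll": 0,"fingers": 1},
  {"slide": [0,0,0.9],"roll": 0,"fingers": 1},
  {"slide": [-0.7,0.9,0.5],"roll": 0,"fingers": 1},
  {"slide": [-0.7,0.9,0],"roll": 0,"fingers": 1},
  {"slide": [-0.7,0.9,0],"roll": 0,"fingers": 1},
  {"slide": [-0.7,0.9,0],"roll": 0,"fingers": 1},
  {"slide": [-0.7,0.9,0],"roll": 0,"fingers": 1},
  {"slide": [-0.7,0.9,0],"roll": 0,"fingers": 1},
  {"slide": [-0.7,0.9,0],"roll": 0,"fingers": 1},
  {"slide": [-0.7,0.9,0],"roll": 0,"fingers": 1},
  {"slide": [-0.7,0.9,0],"roll": 0,"fingers": 1},
  {"slide": [0,0,0],"roll": 0,"fingers": 1},
])

```text
t: 20.1
tool_pos: [0.2906, 0.4853, 0.2034]
orientation: [0.956, 1.351, -0.955]
force: [-0.5, -0.8, 0.2]
opening: 0.0929
```

```bash
python3 st.py;python3 - <<'E'
from h import *
T=shot('top','t8');S=shot('side','s8')
a=cv2.imread('pics/t8.png')[158:200,160:205];b=cv2.imread('pics/t6.png')[158:200,160:205];c=cv2.imread('pics/s8.png')[140:220,165:245]
cv2.imwrite('pics/z8.png',np.hstack([cv2.resize(i,(260,260),interpolation=cv2.INTER_CUBIC) for i in(b,a,c)]))
g=cv2.GaussianBlur(T.astype(np.float32).mean(2),(0,0),.6)
for d in range(-14,16,2):
    th=np.radians(-26+d); v=[]
    for rs,z in((np.linspace(.008,.019,12),.1195),(np.linspace(.023,.029,6),.0935)):
        P=proj('top',np.c_[.4815+rs*np.cos(th),.2403+rs*np.sin(th),0*rs+z]).astype(np.float32)
        v.append(round(float(cv2.remap(g,P[:,0].reshape(1,-1),P[:,1].reshape(1,-1),cv2.INTER_LINEAR).mean()),1))
    print(d,v)
E
```

```text
20.1 [0.2906 0.4853 0.2034] q [0.9403 0.0443 1.6072 0.0005 1.4893 0.6007] yaw 19.454826829410965 xax [ 0.0001  0.001  -1.    ] F [-0.4651 -0.8319  0.1737] M [-0.0471  0.0258  0.063 ] 0.09290357376832499
-14 [152.7, 136.3]
-12 [155.3, 137.7]
-10 [157.9, 140.5]
-8 [160.3, 144.6]
-6 [162.8, 149.8]
-4 [165.0, 154.7]
-2 [166.8, 159.3]
0 [168.0, 161.7]
2 [168.6, 162.3]
4 [168.7, 161.2]
6 [168.3, 158.3]
8 [167.1, 155.0]
10 [165.2, 151.2]
12 [163.1, 147.5]
14 [160.6, 145.3]
```

View pics/z8.png

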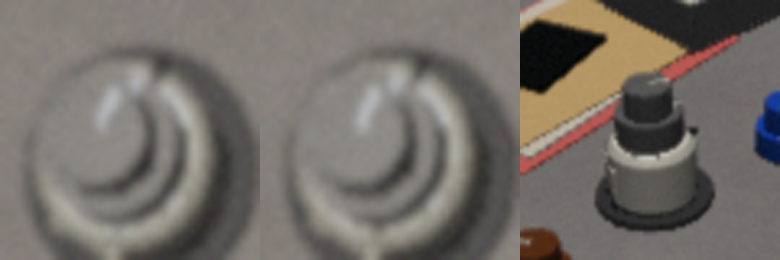

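The second twist left the cap unchanged: line at the rib (within about 2°), skirt at the shoulder, gripper clear. Handing in.

```bash
python3 -c "
from plant import robot
print(robot.close_job())"
```

```text
the job is handed in; nothing more can be done
None
```

I screwed the open pot's cap fully home, let go, and handed the job in at about 20 s. No verdict is reported on hand-in.

**What I did:**
- I pinched the knob and turned the cap 48° anticlockwise, from about 32° to about 80°.
- I lowered it 9.5 mm; it dropped into the thread with almost no resistance.
- I screwed it clockwise, sinking it about 5 mm, until it hit the stop.

**What the last checks showed:**
- **Stop:** the torque levelled off at about 0.95 N m. After a re-grip, a second twist met the stop again at 1.0–1.15 N m with the fingers slipping, and the cap's look did not change.
- **Height:** the hand finished 14.2 mm lower than where it gripped the cap (14.5 mm nominal), and the skirt sits at the shoulder as on the shut pots.
- **Angle:** the top view puts the white line within about 2–4° of the rib. The side view, taken before the second twist, read 6–10°. I trusted the top view and the stop, because the side view sees the line at a shallow angle.
- **Contact:** the gripper is open and clear. The highest force I read at the end of any move was about 8 N.

The first move call was refused because its rows left out "roll"; nothing moved, and I re-sent it complete.

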